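# Take down the candle stack and start the crosswise carton layer

### The arm

A 7-joint arm with a two-finger parallel gripper is mounted at the origin on the work surface. World frame = base frame: x ahead of the robot, y to its left, z up, the work surface at z = 0. Lengths are in m, angles in rad, forces in N, time in s.
With the tool pointing down it reaches from about 0.4 to 0.85 m from the base axis. Payload 10.4 kg.
Tool frame: the origin (TCP) lies at the very end of the fingers, on their centre line; the grasp point (between the pads) lies 19 mm behind it; z points along the fingers, y is the line along which they close (so a half turn about z gives the same grasp; the last joint's range is limited). The gripper opens to 87 mm and grips with 3 to 60 N. Pads are 19 mm wide; open, the fingers measure 117 mm over their backs; the gripper's body (75 mm by 190 mm) begins 51 mm behind the grasp point.
Start: joints at [1.32, 0.332, -0.065, 1.46, 0.022, 1.35, -0.088], TCP at [0.141, -0.609, 0.223] pointing down, gripper open.
Joint ranges: [-2.6, 2.6], [-0.5, 2.12], [-1.47, 1.34], [0.16, 2.42], [-1.27, 4.41], [0.06, 2.06], [-2.6, 2.6]. Speed limits (rad/s): [2.22, 2.22, 2.79, 2.79, 3.14, 3.14, 3.14].

### API

Orientations are given as a unit quaternion [x, y, z, w].
In Python, from bench import * gives the robot as it stands.
- The arm moves only by the tool step_arm, never from a script. Its arguments are lists of equal length, an entry for each row: "delta_pos": the shift along the world's x, y, z in units of 25 mm (1.0 is 25 mm), a list of three; "turn": the turn about the world's z in units of 0.12 rad (1.0 is 0.12 rad). In form: {"delta_pos": [[tx, ty, tz], ...], "turn": [turn, ...]}. A call has 1 to 12 rows; each row shifts and turns the commanded pose from where the row before left it; what a row does not reach is not made up. A row lasts 1/10 s, in which the tool goes at most 50 mm and 8.59 degrees, less where a joint would pass 70% of its speed; a pose out of reach is approached as far as the arm can. A call with a number of a shift or a turn outside -1 to 1 is refused whole. A call with a gripper value outside its range is refused whole. "grip" is the closure, from 0 (fully open) to 1 (shut), set as the call begins (left out, the last holds). The fingers move at their own pace and stop on an object; "newtons" is the grip in N (left out, the last holds). Time passes only in rows, so rows that do not move let the fingers close. It gives the time, the measured TCP pose, the force, the opening and the grip force at its end, in the units of the state.
- read_state(): the state, without advancing time (a new reading comes with each control period).
- camera(name): name is "side" or "top"; returns a dict with "image" (480x640x3 uint8, red, green, blue), "z_map" (480x640 float32, m along the optical axis (not along the pixel's ray), 0 where there is no reading), "mtx" (3x3 intrinsics, pixels), "dist" ([k1, k2, p1, p2, k3] as OpenCV has them; the pictures are not rectified), "view" (4x4, takes a point from world to camera coordinates). Camera axes: x right, y up, looking along -z (the intrinsics and any distortion apply to the point x, -y, -z); pixel columns grow to the right and rows downward; lengths in m; the calibration is good to about 2 mm. A picture is of the moment at which its call begins.
- close_job(): hands the job in; it is judged then, once.
The state is a dict: "time": time; "joint_positions": joint angles; "joint_vel": joint speeds; "joint_torque": joint torques, N m; "ee_pos": TCP position; "eef_rot": TCP orientation; "ft_force": force on the tool from outside, world axes, zero at the start; "torque": the same for the moment, N m; "width": finger opening in m; "grip_force": force on a finger pad.
Only numpy, scipy, OpenCV 4.12 (cv2) and the standard library are available. Lean on these libraries where they do the work, as an engineer would, in place of code of your own. Each camera call takes 0.05 s, during which the arm holds its last target. There are 200 camera calls.

### The job

Take the stack apart from the top: stand each candle tin in the middle of the drip saucer of its own colour, and lay each carton squarely on the paper slip of its tape colour, so that the two cartons make a second layer crosswise to the cartons already on the pallet. Keep tins and cartons upright, set them down rather than drop them, and leave the kettle and the empty tin where they are.

Things in the scene. Friction and masses are not known exactly. Their poses are not given: they have to be found in the camera images.
- green_tin_mid (a point): centre (half-way up) of the green candle tin: a closed upright cylinder 54 mm across and 60 mm high with a green band and green wax top inside a bright metal rim, about 0.18 kg. It starts on the red carton, beside the other tin: their centres lie 36 mm either side of the carton's middle along its length, so there are only 18 mm between them and they are best gripped across the carton's width. z up
- yellow_tin_mid (a point): centre (half-way up) of the yellow candle tin: a closed upright cylinder 54 mm across and 60 mm high with a yellow band and yellow wax top inside a bright metal rim, about 0.18 kg. It starts on the red carton, beside the other tin: their centres lie 36 mm either side of the carton's middle along its length, so there are only 18 mm between them and they are best gripped across the carton's width. z up
- red_carton_mid (a point): centre (half-way up) of the carton with red tape: a cardboard box 156 mm long (its x axis), 56 mm wide (y) and 50 mm high (z), 0.2 to 0.4 kg; it starts in the middle level of the stack, crosswise on the blue-taped carton, with the tins on it
- blue_carton_mid (a point): centre (half-way up) of the carton with blue tape: a cardboard box 156 mm long (its x axis), 56 mm wide (y) and 50 mm high (z), 0.2 to 0.4 kg; it starts at the bottom of the stack, on an empty 190 mm square slatted pallet 18 mm high, with about 50 mm of each end showing
- green_saucer: fixed green drip saucer, 96 mm across, origin at the centre of its underside; its flat floor, on which the tin stands, is 6 mm above the table, inside a low rim whose top is 10 mm above the table and whose inside is 90 mm across. z up
- yellow_saucer: fixed yellow drip saucer, 96 mm across, origin at the centre of its underside; its flat floor, on which the tin stands, is 6 mm above the table, inside a low rim whose top is 10 mm above the table and whose inside is 90 mm across. z up
- red_slip: fixed red paper slip, 156 x 56 mm (long along its x axis) and 2 mm thick, origin at the centre of its underside: the place of the red-taped carton in the second layer. It lies crosswise on the two white-taped cartons already on the pallet (tops 68 mm above the table), with its centre 50 mm from the pallet's middle; the two slips lie side by side with 44 mm free between them
- blue_slip: fixed blue paper slip, 156 x 56 mm (long along its x axis) and 2 mm thick, origin at the centre of its underside: the place of the blue-taped carton in the second layer. It lies crosswise on the two white-taped cartons already on the pallet (tops 68 mm above the table), with its centre 50 mm from the pallet's middle; the two slips lie side by side with 44 mm free between them
- kettle: bystander: white enamel kettle with a red stripe, loose, about 145 mm across, 171 mm high to the top of its black handle; origin at the centre of its underside
- empty_tin: bystander: empty open gold-coloured tin, loose, 72 mm across, 85 mm high; origin at the centre of its underside
Mind the look-alikes: they are no part of the job. What is shaped like the part that bears yellow_tin_mid but blue is not meant. What is shaped like the part that bears blue_carton_mid but pink is not meant.

How it is judged:
By the outcome, as a careful person would: the job done as asked, in the order asked, and still so for the second after the job is handed in, with the robot touching nothing.
It also fails if it takes over 122 s, if anything falls off the work surface, if the arm or the gripper's body presses on something with over 40 N, if the wrist force passes 120 N, or if a joint passes its speed limit or range.

## Working session

There is one attempt and no reset: what is moved stays moved. The work goes in short steps, Python scripts to look and compute and a tool call to move; the robot and the scene stay as the last step left them, time stands still between calls to the robot, and variables do not carry over. Pictures are saved under pics/ and viewed, at most 14 in all, crops included, and the job is handed in when it is done.

Besides the shell and the picture viewer there is one more tool, called after "Call:" as name(argument=value, ...) on one line, values as JSON. step_arm: Moves the arm, as the interface text tells. Shifts and turns lie within -1 to 1; 1 stands for 25 mm of shift or 0.12 rad of turn. Its arguments: {"type":"object","properties":{"delta_pos":{"type":"array"},"turn":{"type":"array"},"grip":{"type":"number"},"newtons":{"type":"number"}},"required":["delta_pos","turn"]}

```bash
mkdir -p pics; cat > h.py <<'E'
from bench import *
import numpy as np, cv2
def world(c):
    # per-pixel world points
    K=np.array(c["mtx"]);d=np.array(c["dist"]);V=np.array(c["view"])
    h,w=c["z_map"].shape
    u,v=np.meshgrid(np.arange(w),np.arange(h))
    p=cv2.undistortPoints(np.stack([u,v],-1).reshape(-1,1,2).astype(float),K,d).reshape(h,w,2)
    z=c["z_map"]
    P=np.stack([p[...,0]*z,-p[...,1]*z,-z],-1)
    return (P-V[:3,3])@V[:3,:3]
def save(c,n): cv2.imwrite("pics/"+n,c["image"][...,::-1])
E
python3 - <<'E'
from h import *
for n in("top","side"):
    c=camera(n); save(c,n+"0.png"); np.savez(n+"0.npz",**c)
s=read_state(); print({k:np.round(v,3) for k,v in s.items()})
E
```

```text
{'time': np.float64(0.1), 'joint_positions': array([ 1.32 ,  0.333, -0.065,  1.461,  0.022,  1.35 , -0.088]), 'joint_vel': array([-0.   , -0.001,  0.002, -0.001,  0.001, -0.   ,  0.   ]), 'joint_torque': array([ 3.0000e-03, -6.2455e+01,  2.5000e-02, -3.9072e+01, -6.1000e-02,
        3.7000e-02, -0.0000e+00]), 'ee_pos': array([ 0.141, -0.609,  0.222]), 'eef_rot': array([ 0.994,  0.114, -0.   , -0.001]), 'ft_force': array([-0.706,  0.125,  0.603]), 'torque': array([-0.03 , -0.027,  0.005]), 'grip_force': np.float64(0.0), 'width': np.float64(0.087)}
```

View pics/top0.png

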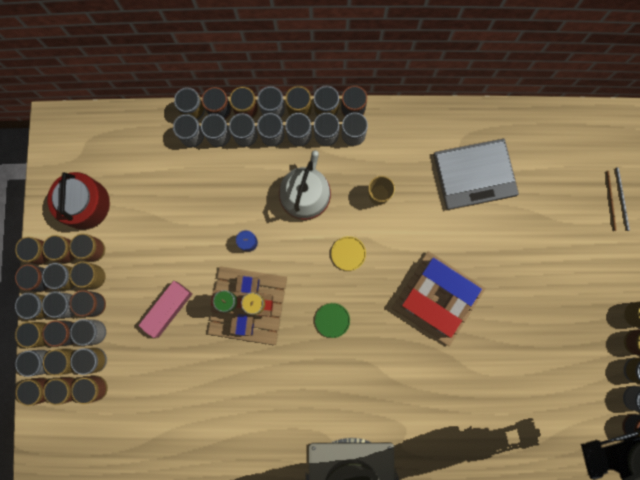

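View pics/side0.png

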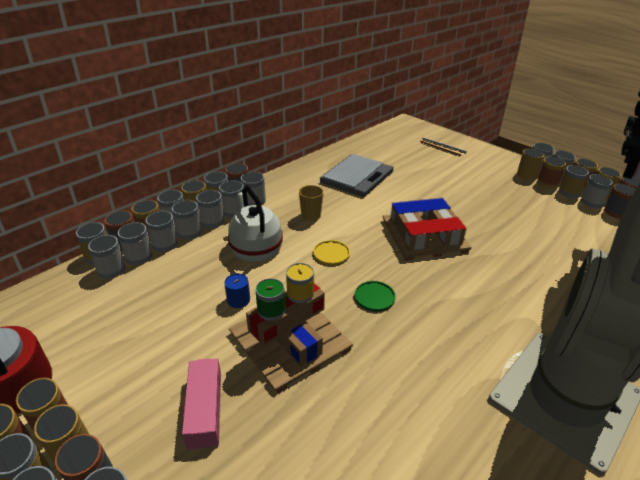

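The top view shows the tins on the stack, green at (224,301) and yellow at (252,303). The look-alikes are the blue tin at (246,241) and the pink carton at (165,309). Saucers are yellow at (348,253) and green at (332,320). Slips are blue at (450,282) and red at (434,311). The kettle is at (305,190) and the empty tin at (381,189). I'll choose the green and yellow tins on the red carton, and measure them with one close crop.

```bash
cat >> h.py <<'E'
def seg(c,W,box,col,zr):
    """points in box (u0,v0,u1,v1) of colour col with height in zr"""
    hsv=cv2.cvtColor(c["image"],cv2.COLOR_RGB2HSV).astype(int)
    H,S,Vv=hsv[...,0],hsv[...,1],hsv[...,2]
    R={'green':(H>45)&(H<80)&(S>110),'yellow':(H>20)&(H<32)&(S>170),'red':((H<5)|(H>174))&(S>170),'blue':(H>110)&(H<130)&(S>130),'any':H>=0}[col]
    m=R&(W[...,2]>zr[0])&(W[...,2]<zr[1])&(c["z_map"]>0)
    b=np.zeros_like(m);b[box[1]:box[3],box[0]:box[2]]=1
    return W[m&b],m&b
def rect(P):
    (cx,cy),(a,b),t=cv2.minAreaRect((P[:,:2]*1000).astype(np.float32))
    if a<b:a,b,t=b,a,t+90
    return np.round([cx,cy,a,b,(t+90)%180-90],1), np.round(np.median(P[:,2])*1000,1),len(P)
E
python3 - <<'E'
from h import *
c=dict(np.load("top0.npz")); W=world(c)
for n,box,col,zr in [("gtin",(205,285,240,320),'green',(.15,.2)),("ytin",(238,288,268,318),'yellow',(.15,.2)),
 ("gtin_any",(205,285,240,320),'any',(.165,.2)),("ytin_any",(238,288,272,318),'any',(.165,.2)),
 ("gs",(305,295,360,345),'green',(0,.03)),("ys",(320,230,375,280),'yellow',(0,.03)),
 ("redslip",(385,250,490,345),'red',(.06,.09)),("blueslip",(385,250,490,345),'blue',(.06,.09)),
 ("redcarton",(200,260,295,350),'any',(.108,.13)),("bluecarton",(200,260,295,350),'any',(.06,.075)),
 ("pallet",(190,250,300,360),'any',(.012,.025)),("pallet2",(380,245,490,350),'any',(.012,.025)),
 ("kettle",(270,150,335,225),'any',(.05,.25)),("btin",(230,225,262,256),'any',(.03,.1)),("pink",(130,275,195,345),'any',(.03,.1)),("empty",(360,170,400,210),'any',(.07,.1))]:
    P,m=seg(c,W,box,col,zr); print(n,rect(P) if len(P)>5 else len(P))
print(np.linalg.inv(c["view"])[:3,3])
cv2.imwrite("pics/crop.png",cv2.resize(c["image"][220:350,130:370,::-1],None,fx=3,fy=3,interpolation=cv2.INTER_CUBIC))
E
```

```text
gtin (array([496.8, 323.1,  44.2,  43. , -89.9]), np.float64(176.2), 249)
ytin (array([490.9, 252.1,  39. ,  37.4, -44.1]), np.float64(176.3), 161)
gtin_any (array([496.7, 322.5,  52.7,  50.6,  -2. ]), np.float64(176.4), 357)
ytin_any (array([491.2, 252. ,  53. ,  52.5, -43.3]), np.float64(176.7), 376)
gs (array([448.5,  49.8,  93.4,  91. ,  90. ]), np.float64(7.3), 875)
ys 0
redslip (array([ 467.6, -215.2,  154.2,   55.7,   56.2]), np.float64(71.0), 1150)
blueslip (array([ 550. , -271. ,  153.9,   53.4,   55.9]), np.float64(71.0), 1088)
redcarton (array([494.2, 287.3, 156. ,  56.4,  85.3]), np.float64(118.7), 488)
bluecarton (array([486.5, 263. , 157.6, 106.2,  -7.2]), np.float64(68.5), 740)
pallet (array([493.8, 293.7, 301.7, 298.6,   0.7]), np.float64(18.4), 2206)
pallet2 (array([ 516.1, -241.4,  291.9,  269. ,   86.2]), np.float64(18.4), 1267)
kettle (array([803.4, 117.1, 154.9, 134.8, -54.2]), np.float64(100.0), 2088)
btin (array([668. , 284.8,  52.7,  52.7,  82.4]), np.float64(58.3), 343)
pink (array([479.6, 508.1, 158.3,  61.2, -36.3]), np.float64(50.0), 1260)
empty (array([801.8, -84.8,  70.2,  67.6,  77.2]), np.float64(82.4), 151)
[0.42700313 0.06896854 1.72744227]
```

View pics/crop.png

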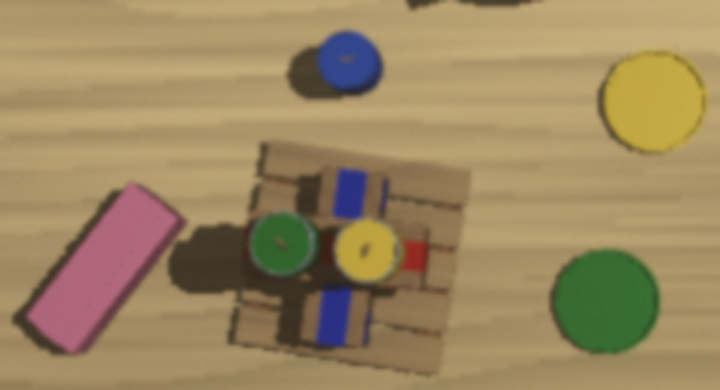

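The crop confirms the choice: green tin, yellow tin and red-taped carton across the blue-taped one, with the blue tin and pink carton as separate look-alikes. The heights and sizes match the description. I still need the yellow saucer and the blue carton, plus a cross-check from the side camera.

```bash
python3 - <<'E'
from h import *
c=dict(np.load("top0.npz")); W=world(c)
P,m=seg(c,W,(320,228,378,282),'any',(.0045,.02)); print("ys",rect(P))
P,m=seg(c,W,(305,290,362,350),'any',(.0045,.02)); print("gs",rect(P))
P,m=seg(c,W,(200,260,295,350),'blue',(.055,.075)); print("bluetape",rect(P), P.mean(0))
P,m=seg(c,W,(200,260,295,350),'any',(.055,.075))
n=P[(abs(P[:,0]-.494)>.035)]; hi=n[n[:,0]>.494]; lo=n[n[:,0]<.494]; print(rect(hi),rect(lo),rect(n))
c=dict(np.load("side0.npz")); W=world(c)
for n,box,col,zr in [("gtin",(250,275,290,325),'any',(.17,.2)),("ytin",(284,258,318,310),'any',(.17,.2)),
 ("gs",(345,270,405,320),'any',(.005,.03)),("ys",(305,235,355,270),'any',(.005,.03)),
 ("redslip",(380,190,470,260),'red',(.06,.09)),("blueslip",(380,190,470,260),'blue',(.06,.09)),("btop",(230,290,350,380),'blue',(.062,.075)),("pink",(170,340,240,460),'any',(.045,.07))]:
    P,m=seg(c,W,box,col,zr); print("side",n,rect(P) if len(P)>5 else len(P))
E
```

```text
ys (array([632. ,   2.3, 160.1, 149.7,  89.6]), np.float64(7.7), 1148)
gs (array([ 4.515e+02,  4.680e+01,  1.625e+02,  1.553e+02, -2.000e-01]), np.float64(7.5), 1202)
bluetape (array([488.1, 286.8, 153.3,  22.9,  -7. ]), np.float64(68.6), 250) [0.48500252 0.28738296 0.06855341]
(array([547.8, 280. ,  56.9,  41.1,  85.4]), np.float64(68.6), 299) (array([434.4, 293.5,  59.1,  48.3,  87.9]), np.float64(68.1), 367) (array([489.5, 286.8, 157.6,  58.2,  -7.2]), np.float64(68.4), 666)
side gtin (array([490.5, 316. ,  70.6,  55.8,  61.6]), np.float64(175.9), 545)
side ytin (array([482.1, 258.8,  75.4,  51.6, -48.4]), np.float64(176.1), 471)
side gs (array([448.8,  49.7,  98.3,  92.5, -49.8]), np.float64(6.8), 728)
side ys (array([633. ,   3.4,  98. ,  94.1, -24.3]), np.float64(7.2), 579)
side redslip (array([ 467.1, -215. ,  160.6,   59. ,   56.8]), np.float64(70.3), 702)
side blueslip (array([ 548. , -268.8,  155.4,   57.3,   55. ]), np.float64(70.6), 549)
side btop (array([436.2, 293.3,  57.6,  24.8,  -7. ]), np.float64(67.7), 288)
side pink (array([478.1, 509.2, 158.5,  57.5, -37.4]), np.float64(49.6), 2350)
```

Call:
step_arm(delta_pos=[[1, 1, 0.4], [1, 1, 0.4], [1, 1, 0.4], [1, 1, 0.4], [1, 1, 0.4], [1, 1, 0], [1, 1, 0], [1, 1, 0], [1, 1, 0], [1, 1, 0], [1, 1, 0], [1, 1, 0]], turn=[0.5, 0.5, 0.5, 0.5, 0.5, 0.5, 0.5, 0.5, 0.5, 0.5, 0.5, 0.5], grip=0)

```text
time: 1.3
ee_pos: [0.4418, -0.3077, 0.2723]
eef_rot: [0.889, 0.457, -0.0, -0.0]
ft_force: [0.2, 0.4, -0.0]
width: 0.0874
grip_force: 0.0
```

Call:
step_arm(delta_pos=[[0.5, 1, 0], [0.5, 1, 0], [0.5, 1, 0], [0.5, 1, 0], [0, 1, 0], [0, 1, 0], [0, 1, 0], [0, 1, 0], [0, 1, 0], [0, 1, 0], [0, 1, 0], [0, 1, 0]], turn=[0.5, 0.5, 0.5, 0.5, 0.5, 0.5, 0.5, 0.5, 0.5, 0, 0, 0])

```text
time: 2.5
ee_pos: [0.4909, -0.007, 0.2727]
eef_rot: [0.735, 0.678, 0.0, 0.0]
ft_force: [0.6, 0.2, 0.2]
width: 0.0868
grip_force: 0.0
```

Call:
step_arm(delta_pos=[[0, 1, 0], [0, 1, 0], [0, 1, 0], [0, 1, 0], [0, 1, 0], [0, 1, 0], [0, 1, 0], [0, 1, 0], [0, 1, 0], [0, 0.9, 0], [0, 0.5, 0], [0, 0, 0]], turn=[0, 0, 0, 0, 0, 0, 0, 0, 0, 0, 0, 0])

```text
time: 3.7
ee_pos: [0.4902, 0.2532, 0.2725]
eef_rot: [0.734, 0.679, 0.0, -0.0]
ft_force: [1.2, -0.3, -0.3]
width: 0.0874
grip_force: 0.0
```

Call:
step_arm(delta_pos=[[0, 0, -1], [0, 0, -1], [0, 0, -1], [0, 0, -1], [0, 0, -0.8], [0, 0, -0.4], [0, 0, -0.2], [0, 0, 0]], turn=[0, 0, 0, 0, 0, 0, 0, 0])

```text
time: 4.5
ee_pos: [0.4913, 0.2507, 0.1377]
eef_rot: [0.736, 0.677, -0.0, 0.0]
ft_force: [-0.3, -0.7, 0.3]
width: 0.0873
grip_force: 0.0
```

```bash
python3 - <<'E'
from h import *
c=camera("side"); cv2.imwrite("pics/s1.png",cv2.resize(c["image"][180:380,190:390,::-1],None,fx=3,fy=3))
E
```

```text
(no output)
```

View pics/s1.png

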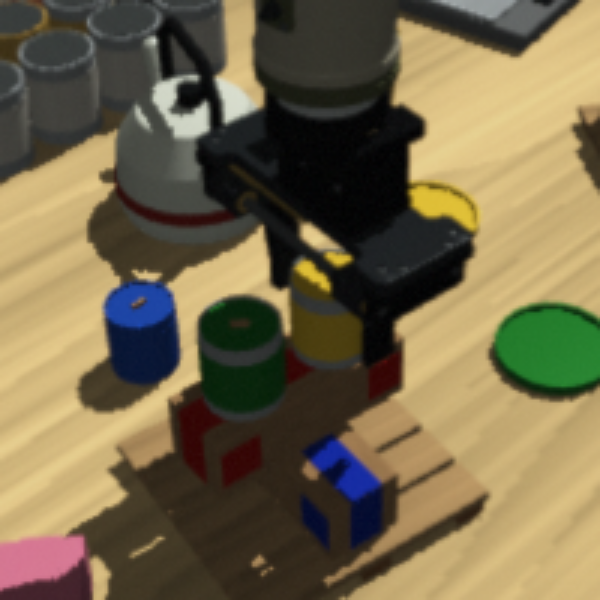

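The fingers straddle the yellow tin (crop 325,310), well clear of the green tin (240,350). I'll close and lift.

Call:
step_arm(delta_pos=[[0, 0, 0], [0, 0, 0], [0, 0, 0], [0, 0, 0], [0, 0, 0], [0, 0, 0], [0, 0, 0], [0, 0, 0]], turn=[0, 0, 0, 0, 0, 0, 0, 0], grip=1, newtons=15)

```text
time: 5.35
ee_pos: [0.4911, 0.2512, 0.1377]
eef_rot: [0.736, 0.677, -0.0, -0.0]
ft_force: [-1.6, 0.6, 2.0]
width: 0.0536
grip_force: 15.0
```

Call:
step_arm(delta_pos=[[0, 0, 0.3], [0, 0, 0.7], [0, 0, 1], [0, 0, 1], [0, 0, 0.5], [0, 0, 0]], turn=[0, 0, 0, 0, 0, 0])

```text
time: 5.95
ee_pos: [0.4919, 0.2516, 0.2266]
eef_rot: [0.736, 0.677, 0.001, 0.001]
ft_force: [0.1, 0.2, -2.0]
width: 0.0538
grip_force: 15.0
```

Call:
step_arm(delta_pos=[[0.3, -0.5, 0], [0.5, -0.9, 0], [0.57, -1, 0], [0.57, -1, 0], [0.57, -1, 0], [0.57, -1, 0], [0.57, -1, 0], [0.57, -1, 0], [0.57, -1, 0], [0.5, -0.9, 0], [0.3, -0.5, 0], [0.15, -0.2, 0]], turn=[0, 0, 0, 0, 0, 0, 0, 0, 0, 0, 0, 0])

```text
time: 7.15
ee_pos: [0.6347, -0.0012, 0.2235]
eef_rot: [0.737, 0.676, -0.001, -0.001]
ft_force: [0.3, 0.2, -1.8]
width: 0.0536
grip_force: 15.0
```

Call:
step_arm(delta_pos=[[0, 0, -0.5], [0, 0, -1], [0, 0, -1], [0, 0, -1], [0, 0, -1], [0, 0, -1], [0, 0, -1], [0, 0, -0.6], [0, 0, 0]], turn=[0, 0, 0, 0, 0, 0, 0, 0, 0])

```text
time: 8.05
ee_pos: [0.6326, 0.0022, 0.0451]
eef_rot: [0.735, 0.678, -0.001, -0.002]
ft_force: [0.5, -1.2, -1.0]
width: 0.0532
grip_force: 15.0
```

Call:
step_arm(delta_pos=[[0, 0, -0.4], [0, 0, -0.2], [0, 0, -0.1], [0, 0, -0.04], [0, 0, 0]], turn=[0, 0, 0, 0, 0])

```text
time: 8.55
ee_pos: [0.6348, 0.0011, 0.0294]
eef_rot: [0.736, 0.677, 0.0, 0.0]
ft_force: [0.5, -0.6, -1.8]
width: 0.0537
grip_force: 15.0
```

Call:
step_arm(delta_pos=[[0, 0, -0.06], [0, 0, -0.04], [0, 0, -0.04], [0, 0, 0], [0, 0, 0]], turn=[0, 0, 0, 0, 0])

```text
time: 9.05
ee_pos: [0.6348, 0.0011, 0.0257]
eef_rot: [0.736, 0.677, 0.0, 0.0]
ft_force: [0.6, -1.0, -0.1]
width: 0.0537
grip_force: 15.0
```

Call:
step_arm(delta_pos=[[0, 0, 0.12], [-0.08, 0.04, 0], [0, 0, -0.06], [0, 0, -0.06], [0, 0, 0], [0, 0, 0]], turn=[0, 0, 0, 0, 0, 0])

```text
time: 9.65
ee_pos: [0.6326, 0.0022, 0.0257]
eef_rot: [0.736, 0.677, -0.0, -0.0]
ft_force: [-2.3, -0.1, 4.1]
width: 0.0537
grip_force: 15.0
```

Call:
step_arm(delta_pos=[[0, 0, 0], [0, 0, 0], [0, 0, 0], [0, 0, 0], [0, 0, 0], [0, 0, 0.3], [0, 0, 0.6], [0, 0, 1], [0, 0, 1], [0, 0, 1], [0, 0, 1], [0, 0, 1]], turn=[0, 0, 0, 0, 0, 0, 0, 0, 0, 0, 0, 0], grip=0)

```text
time: 10.85
ee_pos: [0.6328, 0.0024, 0.1757]
eef_rot: [0.736, 0.677, 0.001, 0.001]
ft_force: [-0.1, 0.0, 0.0]
width: 0.087
grip_force: 0.0
```

Call:
step_arm(delta_pos=[[0, 0, 1], [0, 0.5, 1], [-0.3, 1, 1], [-0.5, 1, 0], [-0.5, 1, 0], [-0.5, 1, 0], [-0.5, 1, 0], [-0.5, 1, 0], [-0.5, 1, 0], [-0.5, 1, 0], [-0.5, 1, 0], [-0.5, 1, 0]], turn=[0, 0, 0, 0, 0, 0, 0, 0, 0, 0, 0, 0])

```text
time: 12.05
ee_pos: [0.5119, 0.2658, 0.2496]
eef_rot: [0.736, 0.677, 0.001, 0.0]
ft_force: [0.1, -0.0, 0.4]
width: 0.0871
grip_force: 0.0
```

Call:
step_arm(delta_pos=[[-0.4, 1, 0], [-0.23, 1, 0], [0, 0.32, 0], [0, 0, 0], [0, 0, 0]], turn=[0, 0, 0, 0, 0])

```text
time: 12.55
ee_pos: [0.4976, 0.3216, 0.2484]
eef_rot: [0.736, 0.677, 0.0, 0.0]
ft_force: [-0.2, -0.4, -0.1]
width: 0.0872
grip_force: 0.0
```

```bash
python3 - <<'E'
from h import *
c=camera("side"); W=world(c)
P,m=seg(c,W,(300,180,365,275),'yellow',(.055,.075)); print("ytin top",rect(P))
c=camera("top"); W=world(c)
P,m=seg(c,W,(320,225,378,282),'any',(.055,.075)); print("ytin top",rect(P))
P,m=seg(c,W,(320,225,378,282),'any',(.0055,.02)); print("ysaucer",rect(P))
s=read_state();print(s["ee_pos"])
E
```

```text
ytin top (array([630.9,   0.8,  49.1,  46.3, -71.1]), np.float64(64.6), 141)
ytin top (array([633.8,   2.8,  53.2,  52.1, -41.4]), np.float64(65.2), 321)
ysaucer (array([636.1,   2.4, 159.5, 158.2,  89.7]), np.float64(8.4), 741)
[0.49772543 0.32119896 0.2482039 ]
```

Yellow tin is centred. Now the green tin: descend 110 mm to z ≈ 0.138.

Call:
step_arm(delta_pos=[[0, 0, -1], [0, 0, -1], [0, 0, -1], [0, 0.06, -0.8], [0, 0, -0.4], [0, 0, -0.2], [0, 0, 0], [0, 0, 0]], turn=[0, 0, 0, 0, 0, 0, 0, 0])

```text
time: 13.45
ee_pos: [0.4974, 0.3243, 0.139]
eef_rot: [0.736, 0.677, 0.001, 0.0]
ft_force: [-0.5, 0.0, -0.7]
width: 0.0871
grip_force: 0.0
```

Call:
step_arm(delta_pos=[[0, 0, 0], [0, 0, 0], [0, 0, 0], [0, 0, 0], [0, 0, 0], [0, 0, 0], [0, 0, 0], [0, 0, 0]], turn=[0, 0, 0, 0, 0, 0, 0, 0], grip=1, newtons=15)

```text
time: 14.25
ee_pos: [0.4968, 0.3243, 0.1381]
eef_rot: [0.736, 0.677, 0.0, -0.0]
ft_force: [-0.9, 0.3, 0.9]
width: 0.0536
grip_force: 15.0
```

Call:
step_arm(delta_pos=[[0, 0, 0.3], [0, 0, 0.7], [0, 0, 1], [0, 0, 1], [0, 0, 0.5], [0, 0, 0], [0, 0, 0]], turn=[0, 0, 0, 0, 0, 0, 0])

```text
time: 14.95
ee_pos: [0.4968, 0.3238, 0.2247]
eef_rot: [0.736, 0.677, -0.0, 0.0]
ft_force: [-0.0, -1.2, -2.5]
width: 0.0534
grip_force: 15.0
```

Call:
step_arm(delta_pos=[[0, -0.5, 0], [-0.1, -0.9, 0], [-0.2, -1, 0], [-0.2, -1, 0], [-0.2, -1, 0], [-0.2, -1, 0], [-0.2, -1, 0], [-0.2, -1, 0], [-0.2, -1, 0], [-0.2, -1, 0], [-0.2, -1, 0], [-0.03, -0.51, 0]], turn=[0, 0, 0, 0, 0, 0, 0, 0, 0, 0, 0, 0])

```text
time: 16.15
ee_pos: [0.4474, 0.048, 0.2245]
eef_rot: [0.737, 0.676, -0.001, -0.0]
ft_force: [0.6, -0.4, -1.8]
width: 0.0537
grip_force: 15.0
```

Call:
step_arm(delta_pos=[[0, 0, -0.5], [0, 0, -1], [0, 0, -1], [0, 0, -1], [0, 0, -1], [0, 0, -1], [0, 0, -1], [0, 0, -0.7], [0, 0, -0.4], [0, 0, -0.2], [0, 0, 0], [0, 0, 0]], turn=[0, 0, 0, 0, 0, 0, 0, 0, 0, 0, 0, 0])

```text
time: 17.35
ee_pos: [0.4491, 0.0516, 0.0311]
eef_rot: [0.736, 0.677, 0.0, 0.0]
ft_force: [0.0, 0.2, -0.9]
width: 0.0533
grip_force: 15.0
```

Call:
step_arm(delta_pos=[[0, 0, -0.1], [0, 0, -0.06], [0, 0, -0.04], [0, 0, 0], [0, 0, 0]], turn=[0, 0, 0, 0, 0])

```text
time: 17.85
ee_pos: [0.4489, 0.0513, 0.026]
eef_rot: [0.736, 0.677, 0.0, 0.0]
ft_force: [-2.7, -0.4, 5.4]
width: 0.0537
grip_force: 15.0
```

Call:
step_arm(delta_pos=[[0, 0, 0], [0, 0, 0], [0, 0, 0], [0, 0, 0], [0, 0, 0], [0, 0, 0.3], [0, 0, 0.6], [0, 0, 1], [0, 0, 1], [0, 0, 1], [0, 0, 1], [0, 0, 1]], turn=[0, 0, 0, 0, 0, 0, 0, 0, 0, 0, 0, 0], grip=0)

```text
time: 19.05
ee_pos: [0.4485, 0.0516, 0.1747]
eef_rot: [0.736, 0.677, 0.0, 0.0]
ft_force: [0.1, 0.2, -0.2]
width: 0.0868
grip_force: 0.0
```

Call:
step_arm(delta_pos=[[0, 0.5, 1], [0, 1, 0], [0.2, 1, 0], [0.2, 1, 0], [0.2, 1, 0], [0.2, 1, 0], [0.2, 1, 0], [0.2, 1, 0], [0.2, 1, 0], [0.2, 0.7, 0], [0.2, 0.24, 0], [0, 0, 0]], turn=[0, 0, 0, 0, 0, 0, 0, 0, 0, 0, 0, 0])

```text
time: 20.25
ee_pos: [0.4939, 0.2878, 0.1982]
eef_rot: [0.736, 0.677, 0.0, -0.0]
ft_force: [-0.4, 0.3, 0.4]
width: 0.0868
grip_force: 0.0
```

```bash
python3 - <<'E'
from h import *
c=camera("side"); W=world(c); save(c,"s2.png")
P,m=seg(c,W,(340,220,410,320),'green',(.055,.075)); print("gtin side",rect(P))
P,m=seg(c,W,(230,270,340,350),'red',(.112,.125)); print("redtop side",rect(P))
P,m=seg(c,W,(230,270,340,350),'any',(.112,.125)); print("redtop any",rect(P))
c=camera("top"); W=world(c)
P,m=seg(c,W,(305,290,362,350),'any',(.055,.075)); print("gtin top",rect(P))
s=read_state();print(s["ee_pos"])
E
```

```text
gtin side (array([446.3,  52.8,  54.1,  43.7, -50.2]), np.float64(63.9), 213)
redtop side (array([492.6, 288.1, 157.2,  28. ,  84.8]), np.float64(118.0), 718)
redtop any (array([491.3, 287.5, 158.6,  58.6,  85. ]), np.float64(117.7), 1685)
gtin top (array([450.4,  51.6,  50.7,  50.7,  89.7]), np.float64(65.3), 323)
[0.4937996  0.28643114 0.19812475]
```

View pics/s2.png

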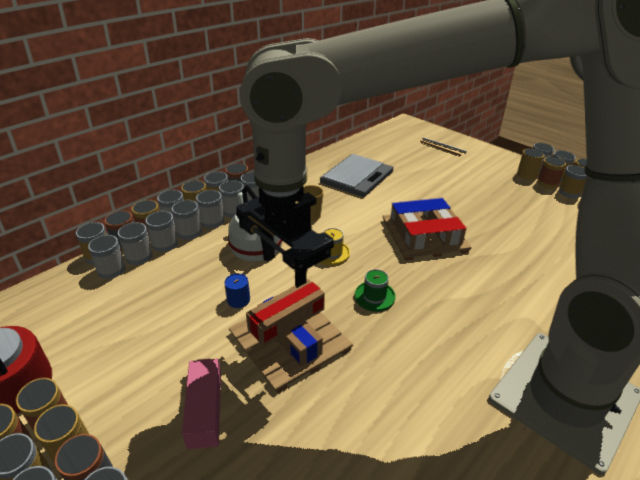

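The side view shows both tins standing in their saucers (yellow at 332,240; green at 376,287), and the gripper aligned over the red carton. I'll descend and grip it.

Call:
step_arm(delta_pos=[[0, 0, -0.7], [0, 0, -1], [0, 0, -1], [0, 0, -0.9], [0, 0, -0.6], [0, 0, -0.4], [0, 0, -0.12], [0, 0, 0], [0, 0, 0]], turn=[0, 0, 0, 0, 0, 0, 0, 0, 0])

```text
time: 21.25
ee_pos: [0.4941, 0.2877, 0.081]
eef_rot: [0.736, 0.677, 0.001, 0.0]
ft_force: [0.7, 0.9, -0.9]
width: 0.0871
grip_force: 0.0
```

Call:
step_arm(delta_pos=[[0, 0, 0], [0, 0, 0], [0, 0, 0], [0, 0, 0], [0, 0, 0], [0, 0, 0], [0, 0, 0], [0, 0, 0]], turn=[0, 0, 0, 0, 0, 0, 0, 0], grip=1, newtons=30)

```text
time: 22.05
ee_pos: [0.4935, 0.2874, 0.0801]
eef_rot: [0.736, 0.677, -0.0, -0.0]
ft_force: [-1.6, -1.0, 1.4]
width: 0.0559
grip_force: 30.0
```

Call:
step_arm(delta_pos=[[0, 0, 0.2], [0, 0, 0.5], [0, 0, 0.8], [0, 0, 1], [0, 0, 1], [0, 0, 1], [0, 0, 0.5], [0, 0, 0], [0, 0, 0]], turn=[0, 0, 0, 0, 0, 0, 0, 0, 0])

```text
time: 22.95
ee_pos: [0.4935, 0.287, 0.2043]
eef_rot: [0.736, 0.677, -0.0, 0.0]
ft_force: [-0.1, -0.3, -3.4]
width: 0.0556
grip_force: 30.0
```

Call:
step_arm(delta_pos=[[0, -0.4, 0], [0, -0.8, 0], [0, -1, 0], [0, -1, 0], [0, -1, 0], [0, -1, 0], [0, -1, 0], [0, -1, 0], [0, -1, 0], [0, -1, 0], [0, -1, 0], [0, -1, 0]], turn=[0, 0, -0.25, -0.4, -0.4, -0.4, -0.4, -0.4, -0.4, -0.4, -0.4, -0.4])

```text
time: 24.15
ee_pos: [0.4928, 0.0055, 0.2042]
eef_rot: [0.872, 0.489, -0.001, -0.0]
ft_force: [0.2, -0.0, -3.3]
width: 0.0557
grip_force: 30.0
```

Call:
step_arm(delta_pos=[[-0.14, -1, 0], [-0.2, -1, 0], [-0.2, -1, 0], [-0.2, -1, 0], [-0.2, -1, 0], [-0.1, -1, 0], [0, -1, 0], [0, -0.9, 0], [0, -0.6, 0], [0, -0.38, 0], [0, 0, 0], [0, 0, 0]], turn=[-0.4, 0, 0, 0, 0, 0, 0, 0, 0, 0, 0, 0])

```text
time: 25.35
ee_pos: [0.4678, -0.2136, 0.2049]
eef_rot: [0.883, 0.47, 0.0, -0.0]
ft_force: [1.2, 1.2, -2.7]
width: 0.0562
grip_force: 30.0
```

Call:
step_arm(delta_pos=[[0, 0, -0.5], [0, 0, -0.9], [0, 0, -1], [0, 0, -1], [0, 0, -0.7], [0, 0, -0.4], [0, 0, -0.2], [0, 0, 0], [0, 0, 0]], turn=[0, 0, 0, 0, 0, 0, 0, 0, 0])

```text
time: 26.25
ee_pos: [0.4682, -0.2147, 0.0883]
eef_rot: [0.883, 0.47, 0.0, 0.001]
ft_force: [-0.2, -0.0, -3.3]
width: 0.0562
grip_force: 30.0
```

```bash
python3 - <<'E'
from h import *
c=camera("side"); W=world(c); cv2.imwrite("pics/s3.png",cv2.resize(c["image"][130:290,340:520,::-1],None,fx=3,fy=3))
P,m=seg(c,W,(370,150,480,260),'red',(.112,.135)); print("redtop",rect(P))
P,m=seg(c,W,(370,150,480,260),'any',(.112,.130)); print("redtop any",rect(P))
P,m=seg(c,W,(370,150,480,260),'blue',(.06,.08)); print("blue slip",rect(P))
s=read_state();print(s["ee_pos"],s["ft_force"])
E
```

```text
redtop (array([ 465.6, -206. ,  150.5,   45.3,   56. ]), np.float64(126.6), 192)
redtop any (array([ 468.6, -212.3,  157.6,   79.3,   54.7]), np.float64(125.6), 552)
blue slip (array([ 562.8, -251. ,  106.8,   50.1,   59.3]), np.float64(70.4), 162)
[ 0.46826968 -0.21480093  0.08844904] [ 0.60255783  0.06712198 -2.96601163]
```

View pics/s3.png

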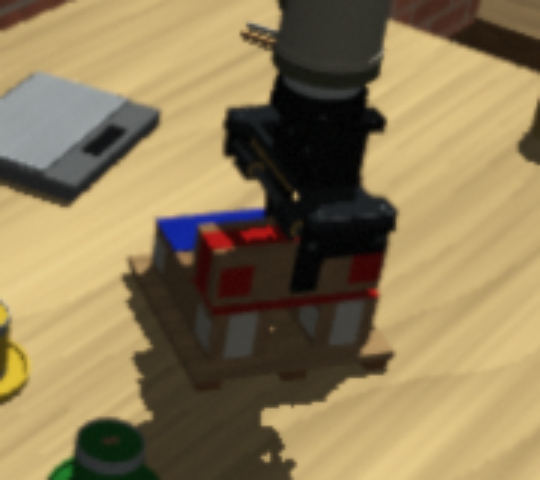

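The red carton hovers square above the red slip (crop 290,300), with only a sliver of red showing below. I'll lower it the last 6 mm.

Call:
step_arm(delta_pos=[[0, 0, -0.1], [0, 0, -0.08], [0, 0, -0.04], [0, 0, 0], [0, 0, 0]], turn=[0, 0, 0, 0, 0])

```text
time: 26.8
ee_pos: [0.4677, -0.2146, 0.0821]
eef_rot: [0.883, 0.47, 0.0, 0.0]
ft_force: [0.4, 0.3, -1.4]
width: 0.0556
grip_force: 30.0
```

Call:
step_arm(delta_pos=[[0, 0, -0.02], [0, 0, 0], [0, 0, 0]], turn=[0, 0, 0])

```text
time: 27.1
ee_pos: [0.4676, -0.2147, 0.082]
eef_rot: [0.883, 0.47, -0.0, 0.0]
ft_force: [-3.0, 0.6, 5.6]
width: 0.0559
grip_force: 30.0
```

Call:
step_arm(delta_pos=[[0, 0, 0], [0, 0, 0], [0, 0, 0], [0, 0, 0], [0, 0, 0], [0, 0, 0.3], [0, 0, 0.6], [0, 0, 1], [0, 0, 1], [0, 0, 1], [0, 0, 1], [0, 0, 1]], turn=[0, 0, 0, 0, 0, 0, 0, 0, 0, 0, 0, 0], grip=0)

```text
time: 28.3
ee_pos: [0.4678, -0.2145, 0.2316]
eef_rot: [0.883, 0.47, 0.0, 0.001]
ft_force: [-0.0, 0.0, -1.0]
width: 0.0868
grip_force: 0.0
```

Call:
step_arm(delta_pos=[[0, 0.5, 0], [0, 1, 0], [0, 1, 0], [0, 1, 0], [0, 1, 0], [0, 1, 0], [0, 1, 0], [0, 1, 0], [0, 1, 0], [0, 1, 0], [0.2, 1, 0], [0.2, 1, 0]], turn=[0.5, 0.8, 0.8, 0.8, 0.8, 0.8, 0.8, 0.8, 0.8, 0.8, 0.8, 0.8])

```text
time: 29.5
ee_pos: [0.4778, 0.074, 0.2305]
eef_rot: [0.498, 0.867, 0.0, 0.001]
ft_force: [1.2, -0.2, -0.2]
width: 0.0871
grip_force: 0.0
```

Call:
step_arm(delta_pos=[[0.2, 1, 0], [0.2, 1, 0], [0.1, 1, 0], [0, 1, 0], [0, 1, 0], [0, 1, 0], [0, 1, 0], [0, 0.9, 0], [0, 0.5, 0], [0, 0.16, 0], [0, 0, 0]], turn=[0.8, 0.8, 0.8, 0.8, 0.8, 0.8, 0.8, 0.8, 0.8, 0.5, 0])

```text
time: 30.6
ee_pos: [0.4899, 0.2877, 0.2302]
eef_rot: [0.061, 0.998, 0.0, 0.0]
ft_force: [-0.1, -0.4, 0.1]
width: 0.0871
grip_force: 0.0
```

```bash
python3 - <<'E'
from h import *
c=camera("side"); W=world(c); save(c,"s4.png")
P,m=seg(c,W,(220,270,350,380),'any',(.062,.078)); print("blue top",rect(P))
P,m=seg(c,W,(220,270,350,380),'blue',(.062,.078)); print("blue tape",rect(P))
P,m=seg(c,W,(370,150,480,260),'any',(.112,.130)); print("red top",rect(P))
c=camera("top"); W=world(c)
P,m=seg(c,W,(390,240,490,345),'any',(.112,.130)); print("T red top",rect(P))
P,m=seg(c,W,(390,240,490,345),'blue',(.06,.080)); print("T blue slip",rect(P))
s=read_state();print(s["ee_pos"],s["eef_rot"],s["joint_positions"])
E
```

```text
blue top (array([549. , 283.2, 283.8,  63.1,  -3.9]), np.float64(67.4), 1650)
blue tape (array([540.7, 288.7, 266.4,  44.8,  -1.7]), np.float64(67.8), 697)
red top (array([ 468.4, -212.6,  158.8,   61.2,   56.4]), np.float64(120.5), 865)
T red top (array([ 468.9, -214.1,  157.3,   57.8,   55.4]), np.float64(120.9), 1300)
T blue slip (array([ 549. , -270.6,  154.9,   54.2,   56.7]), np.float64(71.1), 1074)
[0.49035527 0.28657865 0.22980039] [ 6.29717273e-02  9.98015265e-01 -5.85476469e-06  3.04687876e-04] [ 0.23618142  0.37747839 -1.05738341  1.56484178  0.33269231  1.39403006
  0.59482333]
```

View pics/s4.png

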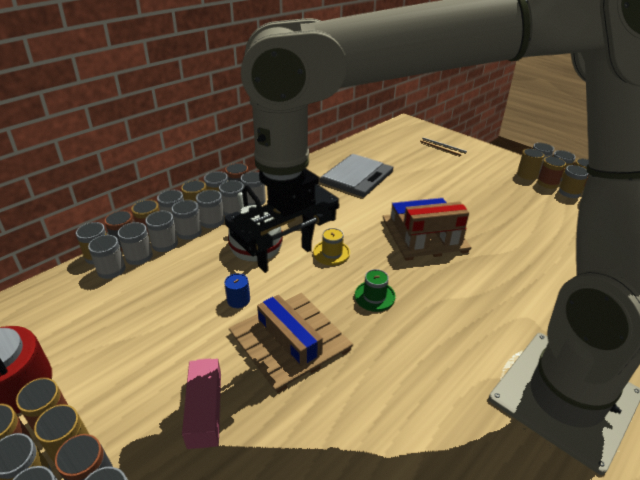

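The red carton sits on its slip (435,220), the blue carton is free at (290,330), and the kettle and empty tin haven't moved.

```bash
python3 - <<'E'
from h import *
c=camera("side"); W=world(c)
for col in('any','blue'):
    P,m=seg(c,W,(220,270,350,380),col,(.063,.076)); P=P[P[:,0]<.6]; print(rect(P))
E
```

```text
(array([487.7, 287.4, 159.8,  57.5,  -6.7]), np.float64(67.6), 1631)
(array([486.9, 287.4, 158.1,  26.1,  -7.2]), np.float64(67.9), 699)
```

Call:
step_arm(delta_pos=[[0, 0, -0.7], [0, 0, -1], [0, 0, -1], [0, 0, -1], [0, 0, -1], [0, 0, 0], [0, 0, 0]], turn=[0, 0, 0, 0, 0, 0, 0])

```text
time: 31.45
ee_pos: [0.4904, 0.2866, 0.1124]
eef_rot: [0.062, 0.998, 0.0, 0.0]
ft_force: [-0.1, 0.4, 0.2]
width: 0.0874
grip_force: 0.0
```

Call:
step_arm(delta_pos=[[-0.04, 0, -0.8], [0, 0, -1], [0, 0, -0.8], [0, 0, -0.5], [0, 0, -0.2], [0, 0, 0], [0, 0, 0]], turn=[0, 0, 0, 0, 0, 0, 0])

```text
time: 32.15
ee_pos: [0.4898, 0.2873, 0.0302]
eef_rot: [0.062, 0.998, 0.0, 0.001]
ft_force: [-0.2, 0.5, 0.8]
width: 0.0868
grip_force: 0.0
```

Call:
step_arm(delta_pos=[[0, 0, 0], [0, 0, 0], [0, 0, 0], [0, 0, 0], [0, 0, 0], [0, 0, 0], [0, 0, 0], [0, 0, 0]], turn=[0, 0, 0, 0, 0, 0, 0, 0], grip=1, newtons=30)

```text
time: 32.95
ee_pos: [0.4892, 0.2869, 0.0291]
eef_rot: [0.062, 0.998, 0.0, 0.0]
ft_force: [-0.1, 0.1, 1.5]
width: 0.0561
grip_force: 30.0
```

Call:
step_arm(delta_pos=[[0, 0, 0.2], [0, 0, 0.5], [0, 0, 0.8], [0, 0, 1], [0, 0, 1], [0, 0, 1], [0, 0, 1], [0, 0, 1], [0, 0, 0.5], [0, 0, 0], [0, 0, 0]], turn=[0, 0, 0, 0, 0, 0, 0, 0, 0, 0, 0])

```text
time: 34.05
ee_pos: [0.4889, 0.2865, 0.2033]
eef_rot: [0.062, 0.998, -0.0, -0.0]
ft_force: [-0.1, 0.1, -2.2]
width: 0.0561
grip_force: 30.0
```

Call:
step_arm(delta_pos=[[0, -0.4, 0], [0, -0.8, 0], [0.1, -1, 0], [0.1, -1, 0], [0.1, -1, 0], [0.1, -1, 0], [0.1, -1, 0], [0.1, -1, 0], [0.1, -1, 0], [0.1, -1, 0], [0.1, -1, 0], [0.1, -1, 0]], turn=[-0.3, -0.6, -0.8, -0.8, -0.8, -0.8, -0.8, -0.8, -0.8, -0.8, -0.8, -0.8])

```text
time: 35.25
ee_pos: [0.5134, 0.005, 0.203]
eef_rot: [0.564, 0.826, -0.0, -0.001]
ft_force: [0.9, -0.1, -2.3]
width: 0.0553
grip_force: 30.0
```

Call:
step_arm(delta_pos=[[0.1, -1, 0], [0.1, -1, 0], [0.1, -1, 0], [0.1, -1, 0], [0.2, -1, 0], [0.2, -1, 0], [0.2, -1, 0], [0.2, -1, 0], [0.2, -1, 0], [0, -1, 0], [0, -0.7, 0], [0, -0.38, 0]], turn=[-0.8, -0.8, -0.8, -0.8, -0.8, -0.8, -0.8, -0.8, -0.8, -0.6, -0.3, 0])

```text
time: 36.45
ee_pos: [0.5481, -0.2721, 0.2031]
eef_rot: [0.884, 0.468, -0.001, -0.0]
ft_force: [0.3, -0.1, -1.7]
width: 0.0558
grip_force: 30.0
```

Call:
step_arm(delta_pos=[[0, 0, 0], [0, 0, -0.5], [0, 0, -0.9], [0, 0, -1], [0, 0, -1], [0, 0, -0.7], [0, 0, -0.4], [0, 0, 0], [0, 0, 0]], turn=[0, 0, 0, 0, 0, 0, 0, 0, 0])

```text
time: 37.35
ee_pos: [0.5496, -0.2696, 0.0922]
eef_rot: [0.883, 0.47, 0.0, 0.0]
ft_force: [0.2, 0.0, -1.3]
width: 0.056
grip_force: 30.0
```

```bash
python3 - <<'E'
from h import *
c=camera("top"); W=world(c); cv2.imwrite("pics/t5.png",cv2.resize(c["image"][230:360,370:510,::-1],None,fx=4,fy=4))
P,m=seg(c,W,(385,240,490,345),'blue',(.122,.140)); print("T blue",rect(P) if len(P)>5 else len(P))
P,m=seg(c,W,(385,240,490,345),'any',(.125,.137)); print("T any",rect(P))
P,m=seg(c,W,(385,240,490,345),'red',(.112,.125)); print("T red",rect(P))
E
```

```text
T blue (array([ 580.7, -225.4,   52.8,   22.2,   59. ]), np.float64(132.7), 115)
T any (array([ 512.8, -239.1,  157.4,  150.4,  -33.6]), np.float64(130.1), 558)
T red (array([ 461.2, -226.8,  125. ,   25.1,   55.7]), np.float64(120.9), 248)
```

View pics/t5.png

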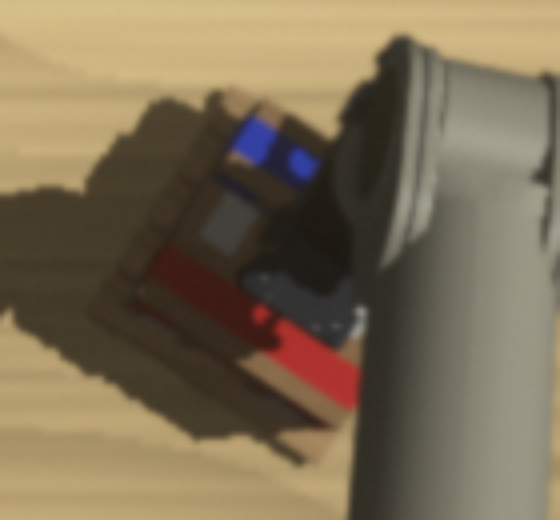

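The top crop shows the blue carton (tape at 270,150) parallel to the red one with a clear gap. I'll shift about 2 mm back along its length and set it down.

Call:
step_arm(delta_pos=[[-0.04, -0.06, -0.1], [0, 0, -0.1], [0, 0, -0.1], [0, 0, -0.08], [0, 0, -0.04], [0, 0, 0], [0, 0, 0]], turn=[0, 0, 0, 0, 0, 0, 0])

```text
time: 38.1
ee_pos: [0.5482, -0.2716, 0.0812]
eef_rot: [0.883, 0.47, 0.0, 0.0]
ft_force: [-1.2, 0.1, -0.7]
width: 0.0559
grip_force: 30.0
```

Call:
step_arm(delta_pos=[[0, 0, -0.03], [0, 0, 0], [0, 0, 0]], turn=[0, 0, 0])

```text
time: 38.4
ee_pos: [0.5482, -0.2717, 0.0812]
eef_rot: [0.883, 0.47, -0.0, 0.0]
ft_force: [-4.0, 2.2, 6.3]
width: 0.0558
grip_force: 30.0
```

Call:
step_arm(delta_pos=[[0, 0, 0], [0, 0, 0], [0, 0, 0], [0, 0, 0], [0, 0, 0], [0, 0, 0.3], [0, 0, 0.6], [0, 0, 1], [0, 0, 1], [0, 0, 1], [0, 0, 1], [0, 0, 1]], turn=[0, 0, 0, 0, 0, 0, 0, 0, 0, 0, 0, 0], grip=0)

```text
time: 39.6
ee_pos: [0.5483, -0.2715, 0.2305]
eef_rot: [0.883, 0.47, 0.0, 0.001]
ft_force: [0.5, 0.1, -0.1]
width: 0.0869
grip_force: 0.0
```

Call:
step_arm(delta_pos=[[0, 0.6, 0.5], [0, 1, 0], [0, 1, 0], [0, 1, 0], [0, 1, 0], [0, 1, 0], [0, 1, 0], [0, 1, 0], [0, 1, 0], [0, 1, 0], [0, 0.5, 0], [0, 0, 0]], turn=[0, 0, 0, 0, 0, 0, 0, 0, 0, 0, 0, 0])

```text
time: 40.8
ee_pos: [0.5479, -0.0166, 0.2407]
eef_rot: [0.882, 0.471, 0.0, 0.0]
ft_force: [-0.6, 0.3, -0.0]
width: 0.087
grip_force: 0.0
```

```bash
python3 - <<'E'
from h import *
c=camera("top"); W=world(c); save(c,"t6.png")
b=(385,230,495,350)
P,m=seg(c,W,b,'any',(.112,.130))
n=np.array([.829,-.559]); d=(P[:,:2]-[.5088,-.2431])@n
print("T red",rect(P[d<0]),"T blue",rect(P[d>0]))
c=camera("side"); W=world(c)
P,m=seg(c,W,(365,150,485,260),'any',(.112,.130)); d=(P[:,:2]-[.5088,-.2431])@n
print("S red",rect(P[d<0]),"S blue",rect(P[d>0]))
s=read_state();print(s["time"],s["ee_pos"])
E
```

```text
T red (array([ 468.9, -214.2,  157.8,   57.2,   55.6]), np.float64(121.0), 1293) T blue (array([ 549.8, -270.9,  157.5,   58.4,   55.5]), np.float64(121.1), 1293)
S red (array([ 468.6, -213.4,  159.5,   61.6,   55.8]), np.float64(120.4), 874) S blue (array([ 547.9, -270. ,  161.9,   62.3,   56.4]), np.float64(120.4), 730)
40.9 [ 0.54806028 -0.01993448  0.24034456]
```

View pics/t6.png

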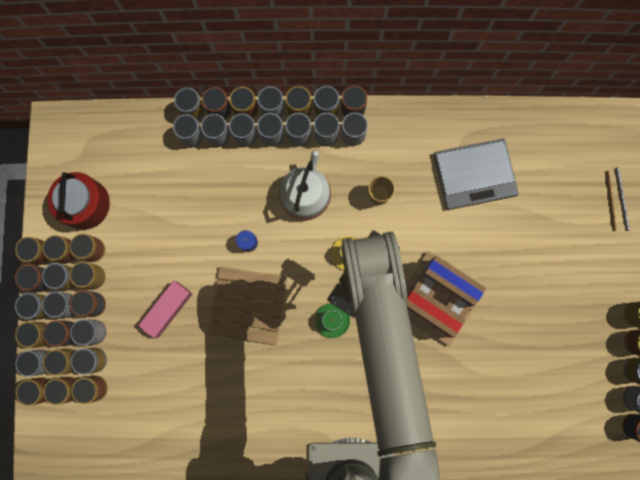

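The final view shows both cartons side by side on their slips (455,278 and 435,311), within about 2 mm and 1° of them. The tins are in their saucers, and the kettle (305,190) and empty tin (381,189) are where they started. The arm is clear of everything.

```bash
python3 -c "
from bench import *
print(close_job())"
```

```text
the job is handed in; nothing more can be done
None
```

The job is handed in at about 41 s of the 122 s allowed: both tins stand in their own saucers and both cartons lie on their own slips, each measured within about 2 mm. The kettle and empty tin were not touched; I haven't seen the judge's result.

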